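# Pull the spare-parts carton forward and stand the pull hook in its cup

### The arm

A 6-joint arm with a two-finger parallel gripper is mounted at the origin on the work surface. World frame = base frame: x ahead of the robot, y to its left, z up, the work surface at z = 0. Lengths are in mm, angles in degrees, forces in N, time in s.
With the tool pointing down it reaches from about 350 to 850 mm from the base axis. Payload 8.1 kg.
Tool frame: the origin (TCP) lies midway between the tips of the shut fingers; the grasp point (between the pads) lies 19 mm behind it; z points along the fingers, y is the line along which they close (so a half turn about z gives the same grasp; the last joint's range is limited). The gripper opens to 85 mm and grips with 20 to 120 N. Pads are 22 mm wide; open, the fingers measure 114 mm over their backs; the gripper's body (76 mm by 85 mm) begins 54 mm behind the grasp point. The pads swing forward as they close: fully open they stand 13 mm farther back than shut.
Start: joints at [58.591, 7.471, 85.268, -0, 87.261, -4.893], TCP at [267.854, 536.898, 231.292] pointing down, gripper open.
Joint ranges: [-169.43, 169.43], [-51.17, 129.36], [1.28, 143.12], [-76.62, 256.62], [0, 156.53], [-152.29, 152.29]. Speed limits (degrees/s): [136.94, 136.94, 159.86, 180, 180, 180].

### API

Orientations are given as [roll, pitch, yaw] about the fixed x, y, z axes, in that order (R = Rz(yaw) Ry(pitch) Rx(roll)).
In Python, from bench import r gives the robot as it stands. The module is installed in compiled form; this text tells all that it offers.
- The arm moves only by the tool jog_arm, never from a script. Its argument "rows" is a list of rows, each a list of 2 entries, a list of its own where there are three numbers: the shift along the tool's x, y, z in mm, then the turn, a rotation vector about the tool's x, y, z in rad. A call has 1 to 10 rows; each row is the pose to reach, as a shift and turn from the pose commanded when the call began, along the tool's axes at that moment; what a row does not reach only later rows make up. A row lasts 1/10 s, in which the tool goes at most 50 mm and 8.59 degrees, less where a joint would pass 70% of its speed; a pose out of reach is approached as far as the arm can. A call with a gripper value outside its range is refused whole. "grip" is the finger opening in mm, from 0 to 85.4, set as the call begins (left out, the last holds). The fingers move at their own pace and stop on an object; "force" is the grip in N (left out, the last holds). Time passes only in rows, so rows that repeat a pose let the fingers close. It gives the time, the measured TCP pose, the force, the opening and the grip force at its end, in the units of the state.
- r.sense(): the state, without advancing time (a new reading comes with each control period).
- r.snapshot(name): name is "scene" or "top"; returns (picture, depth): 384x512x3 uint8, blue, green, red; 384x512 float32, mm along the optical axis (not along the pixel's ray), 0 where there is no reading.
- r.camera_params(name): a dict with "fx", "fy", "cx", "cy" (pixels), "pose" (4x4, takes a point from camera to world coordinates). Camera axes: x right, y down, z forward; pixel columns grow to the right and rows downward; lengths in mm; the calibration is good to about 2 mm. A picture is of the moment at which its call begins. camera_params takes no time and is no camera call.
- r.hand_in(): hands the job in; it is judged then, once.
The state is a dict: "time": time; "joint_pos": joint angles; "qd": joint speeds; "joint_efforts": joint torques, N m; "tool_pos": TCP position; "tcp_rot": TCP orientation; "ft_force": force on the tool from outside, world axes, zero at the start; "wrist_torque": the same for the moment, N m; "finger_gap": finger opening in mm; "grip_force": force on a finger pad.
Only numpy, scipy, OpenCV 4.12 (cv2) and the standard library are available. Lean on these libraries where they do the work, as an engineer would, in place of code of your own. Each camera call takes 0.05 s, during which the arm holds its last target. There are 200 camera calls.

### The job

Take the red-handled pull hook from its rest, hook it over the front wall of the carton deep in the low shelf and drag the carton forward until its front is level with the shelf's front edge and square to it; the gripper must not touch the carton. Then lower the hook, prong down, into the empty steel cup to the bottom before letting go, so that it stands there upright. Leave the jar, spool, screwdriver and wrench where they are.

Things in the scene. Friction and masses are not known exactly. Their poses are not given: they have to be found in the camera images.
- hook_grip (a point): Centre of the pull hook's red handle (80 mm along z, 24 along x, 18 along y: grasp across y). +z runs up the shank to the handle end. Below it the 8 mm round steel shank runs to a bend at z = -164 mm, where a 30 mm prong turns off by 70 degrees, mostly to -x. Loose, 120 g. At the start the handle slopes up 45 degrees, away from the prong, its centre 155 mm above the bench.
- hook_foot (a point): Tip of the hook's prong (centre of its 4 mm radius round end), at x = -28, y = 0, z = -174 mm in the frame of hook_grip; same axes as hook_grip.
- rest: Fixed wooden rest of the hook: base 150 x 70 x 8 mm, a saddle under the shank below the handle (posts up to 111 mm high, 31 mm wide), and a slot with a low fence around the prong. Origin on the bench below the prong's tip; x points level from the handle side to the prong side. The hook lifts out straight up.
- shelf_edge (a point): Middle of the pine shelf board's front edge, on its top face, 12 mm above the bench. x points level into the shelf, y along the edge. Fixed; 260 mm deep, 280 mm wide inside, 310 outside, side walls 240 mm high; slatted roof 12 mm thick, underside 228 mm above the bench, starting straight above this edge; open front and rear.
- carton_front (a point): Middle of the top edge of the carton's front wall, on its outer face, 87 mm above the bench. x points to the rear wall. Open carton, loose, 0.3 to 0.55 kg, 160 mm deep, 180 wide, 75 high, walls and floor 5 mm; the 80 mm behind its front are empty, the parts behind rise to 47 mm. It starts 50 to 85 mm inside the shelf edge, nearly square to it; drags with a few newtons.
- cup: Empty round steel cup, fixed, straight walls: outer diameter 72 mm, inner diameter 64 mm, height 110 mm, floor 5 mm thick, flange 96 mm wide at its foot. Origin at the centre of its underside on the bench, z up.
- full_cup: The same kind of cup, already full of yellow, green, brown and orange tool handles up to 150 mm high; not to be used; fixed. Origin at the centre of its underside.
- jar: Clear jar with blue lid, diameter 56, height 75 mm, a bystander. Origin at the centre of its underside.
- spool: Wooden spool, diameter 60, height 60 mm, a bystander. Origin at the centre of its underside.
- screwdriver: Screwdriver lying on the bench, a bystander. Origin at the underside of its middle.
- wrench: Wrench lying on the bench, a bystander. Origin at the underside of its middle.
Not all that is in view belongs to the job. Of the things that look like the part that bears hook_grip, the smaller one is meant.

How it is judged:
By the outcome, as a careful person would: the job done as asked, in the order asked, and still so for the second after the job is handed in, with the robot touching nothing.
It also fails if it takes over 64 s, if anything falls off the work surface, if the arm or the gripper's body presses on something with over 40 N, if the wrist force passes 120 N, or if a joint passes its speed limit or range.

## Working session

There is one attempt and no reset: what is moved stays moved. The work goes in short steps, Python scripts to look and compute and a tool call to move; the robot and the scene stay as the last step left them, time stands still between calls to the robot, and variables do not carry over. Pictures are saved under pics/ and viewed, at most 10 in all, crops included, and the job is handed in when it is done.

Besides the shell and the picture viewer there is one more tool, called after ">>>" by a JSON object that holds its "fn" and its "kwargs". jog_arm: Moves the arm, as the interface text tells. Its arguments: {"type":"object","properties":{"rows":{"type":"array"},"grip":{"type":"number"},"force":{"type":"number"}},"required":["rows"]}

```bash
mkdir -p pics; cat > h.py <<'E'
import numpy as np,cv2
from bench import r
from scipy.spatial.transform import Rotation as R
def snap(n):
    p,d=r.snapshot(n);np.savez(f'{n}.npz',p=p,d=d);return p,d
def pts(n,d):
    c=r.camera_params(n);v,u=np.mgrid[:384,:512]
    P=np.stack([(u-c['cx'])/c['fx']*d,(v-c['cy'])/c['fy']*d,d],-1)
    T=np.array(c['pose']);return P@T[:3,:3].T+T[:3,3]
E
python3 - <<'E'
from h import *
for n in('scene','top'):
    p,d=snap(n);cv2.imwrite(f'pics/{n}0.png',cv2.resize(p,(800,600)));c=r.camera_params(n);print(n,c['fx'],c['cx'],c['cy'],np.round(c['pose'],3).tolist(),(d>0).mean())
print(r.sense())
E
```

```text
scene 458.609217053059 252.8607487268326 191.37587508959638 [[-0.443, 0.606, -0.661, 1478.843], [0.896, 0.314, -0.313, 542.409], [0.018, -0.731, -0.682, 1204.892], [0.0, 0.0, 0.0, 1.0]] 0.9958292643229166
top 404.7579913783148 255.56622795072803 195.07500815295657 [[0.027, -0.996, 0.089, 345.418], [-0.999, -0.029, -0.017, 44.909], [0.02, -0.088, -0.996, 1290.555], [0.0, 0.0, 0.0, 1.0]] 0.9959259033203125
{'time': 0.1, 'joint_pos': array([ 5.85897961e+01,  7.51217198e+00,  8.53237355e+01,  1.30339388e-03,
        8.72606676e+01, -4.89291890e+00]), 'qd': array([-0.09743954, -0.15780489, -0.06618335, -0.06137788, -0.0564419 ,
        0.00729908]), 'joint_efforts': array([ 7.59327959e-04, -5.70956111e+01, -5.01939440e+01, -2.19888179e-04,
        8.17011780e-03,  5.70049360e-05]), 'tool_pos': array([267.59334435, 536.47074343, 230.32815249]), 'tcp_rot': array([-1.79903888e+02, -9.53429982e-03,  1.53482644e+02]), 'ft_force': array([-0.41284224, -0.19865914, -0.24360275]), 'wrist_torque': array([0.01948824, 0.0011925 , 0.02034037]), 'grip_force': 0.0, 'finger_gap': 85.35742433235501}
```

View pics/scene0.png

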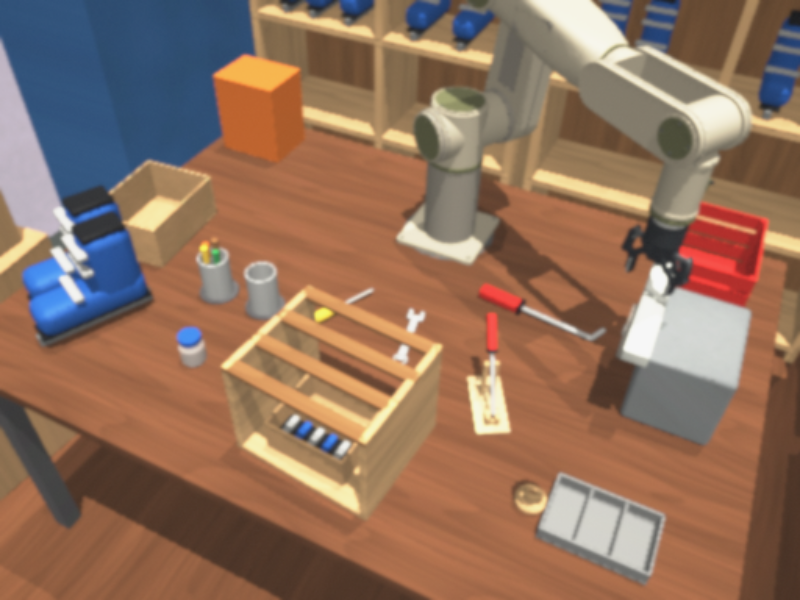

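View pics/top0.png

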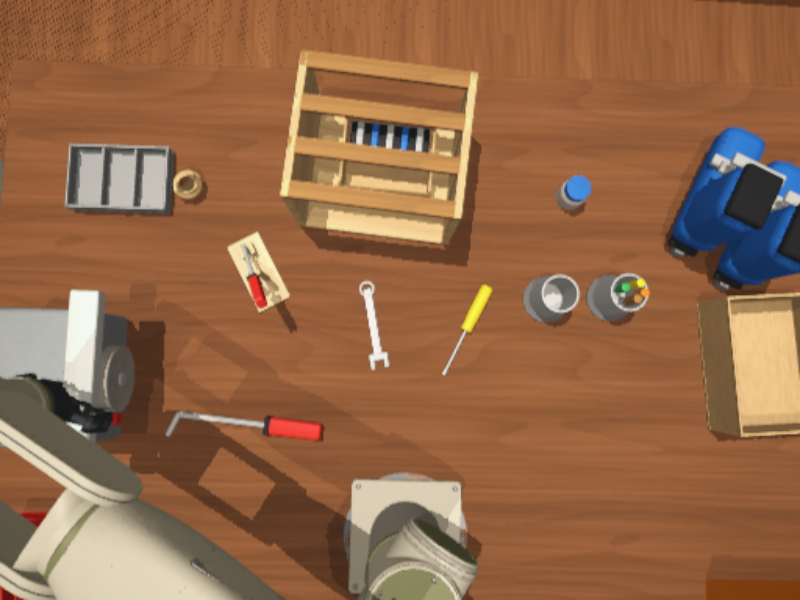

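Scene picture (800x600 scale): shelf at (330,400), rest with a hook at (490,370), a second hook lying on the bench at (540,310), empty cup (262,290), full cup (215,275). In the top view, the two red hooks are at (258,290), in the rest and smaller, and at (290,428), loose and larger. The one in the rest is smaller and sits at 45°, so it should be the one meant. Next I'll measure and confirm it in a crop.

```bash
cat > m.py <<'E'
from h import *
c={n:np.load(n+'.npz') for n in('top','scene')}
def box(a):return [int(x*.64) for x in a] # u0,v0,u1,v1 in 800 scale
for n,bs in(('top',[(220,230,300,320),(160,400,330,450)]),('scene',[(480,310,505,360),(475,280,530,315)])):
    p,d=c[n]['p'],c[n]['d'];P=pts(n,d);hsv=cv2.cvtColor(p,cv2.COLOR_BGR2HSV)
    for b in bs:
        u0,v0,u1,v1=box(b);m=np.zeros(d.shape,bool);m[v0:v1,u0:u1]=1
        red=m&(hsv[...,1]>180)&((hsv[...,0]<5)|(hsv[...,0]>174))&(hsv[...,2]>90)
        q=P[red];w,V=np.linalg.eigh(np.cov(q.T));t=(q-q.mean(0))@V[:,2]
        print(n,'red',red.sum(),q.mean(0).round(1),'axis',V[:,2].round(3),'len',np.ptp(t).round(),'mid',(q.mean(0)+V[:,2]*(t.max()+t.min())/2).round(1))
p,d=c['top']['p'],c['top']['d'];P=pts('top',d)
# rest base z~8
u0,v0,u1,v1=box((215,220,300,320));S=np.zeros(d.shape,bool);S[v0:v1,u0:u1]=1
m=S&(P[...,2]>4)&(P[...,2]<14)&(cv2.cvtColor(p,cv2.COLOR_BGR2HSV)[...,2]>170)
r_=cv2.minAreaRect(P[m][:,:2].astype(np.float32));print('rest base',m.sum(),r_, cv2.boxPoints(r_).round(0).tolist())
m=S&(P[...,2]>20);q=P[m]
print('rest high z max',q[:,2].max())
# shelf
u0,v0,u1,v1=box((270,40,490,255));S[:]=0;S[v0:v1,u0:u1]=1
for nm,a,b in(('board',8,16),('roof',234,246),('ctop',82,92)):
    m=S&(P[...,2]>a)&(P[...,2]<b);q=P[m][:,:2].astype(np.float32);print(nm,m.sum(),P[m][:,2].mean().round(1));rr=cv2.minAreaRect(q);print(rr,cv2.boxPoints(rr).round(0).tolist())
# cups
for nm,b in(('cup',(520,265,585,330)),('full',(585,265,655,330)),('jar',(550,165,600,215)),('spool',(165,160,210,205)),('carton?',(280,100,460,215))):
    u0,v0,u1,v1=box(b);S[:]=0;S[v0:v1,u0:u1]=1
    q=P[S&(P[...,2]>(104 if 'c' in nm[:1] and nm=='cup' else 50))&(P[...,2]<(116 if nm=='cup' else 999))]
    if nm=='carton?':continue
    print(nm,len(q),cv2.minEnclosingCircle(q[:,:2].astype(np.float32)),q[:,2].max())
i=p[int(220*.64):int(460*.64),int(150*.64):int(350*.64)];cv2.imwrite('pics/crop.png',cv2.resize(i,None,fx=4,fy=4,interpolation=cv2.INTER_CUBIC)[:600])
E
python3 m.py
```

```text
top red 128 [462.9 277.5 177.3] axis [-0.128 -0.211  0.969] len 1192.0 mid [393.1 161.8 707.5]
top red 373 [209.  222.7  29.4] axis [ 0.1   -0.175  0.979] len 1315.0 mid [271.3 113.5 638.9]
scene red 33 [430.4 269.  129.9] axis [-0.773 -0.151 -0.617] len 287.0 mid [367.2 256.7  79.5]
scene red 224 [223.8 225.5  36.4] axis [-0.72  -0.187 -0.668] len 1799.0 mid [831.8 383.6 600.2]
rest base 589 ((521.482177734375, 313.5045166015625), (153.92613220214844, 70.49169921875), 29.700708389282227) [[437.0, 306.0], [472.0, 245.0], [606.0, 321.0], [571.0, 382.0]]
rest high z max 1290.5553605486125
board 2307 12.3
((742.5072021484375, 102.49880981445312), (359.2062072753906, 336.5276184082031), 87.89588928222656) [[568.0, -71.0], [904.0, -83.0], [917.0, 276.0], [581.0, 288.0]]
roof 5856 239.9
((732.6524047851562, 68.22821807861328), (310.1348571777344, 262.9073791503906), 84.51292419433594) [[587.0, -74.0], [849.0, -99.0], [878.0, 210.0], [617.0, 235.0]]
ctop 238 87.2
((720.6270141601562, 63.94390869140625), (300.7659606933594, 249.04379272460938), 82.3211441040039) [[577.0, -68.0], [824.0, -102.0], [864.0, 196.0], [617.0, 230.0]]
cup 117 ((480.3018493652344, -277.1825866699219), 36.295345306396484) 115.42443213510501
full 522 ((486.6651611328125, -408.116943359375), 36.41676712036133) 154.20916578887773
jar 240 ((694.9609375, -321.65960693359375), 26.33427619934082) 81.47577577052789
spool 14 ((689.4827270507812, 454.4935302734375), 25.779823303222656) 59.3673015919062
```

View pics/crop.png

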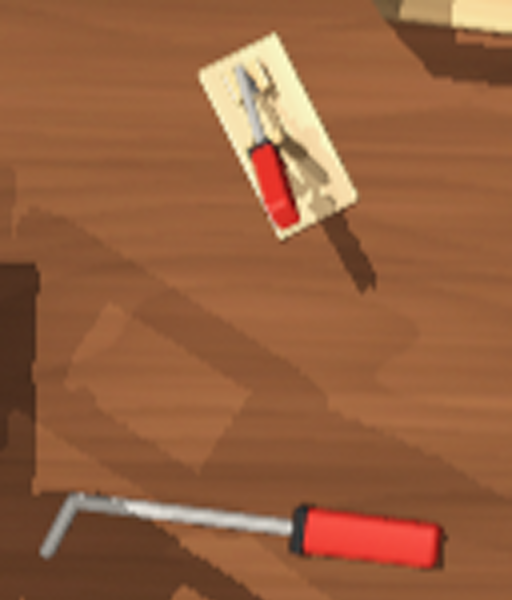

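Crop confirmed: the smaller hook, at crop (270,180) in the pale wooden rest, is the one meant. The larger one lies flat at crop (240,520). Next I'll refine the handle, rest and carton.

```bash
cat > m2.py <<'E'
from h import *
e=np.array([602,80.5,12]);ex=np.array([np.cos(np.radians(-5.45)),np.sin(np.radians(-5.45)),0]);ey=np.array([-ex[1],ex[0],0])
n='top'
for n in('top','scene'):
    z=np.load(n+'.npz');p,d=z['p'],z['d'];P=pts(n,d);hsv=cv2.cvtColor(p,cv2.COLOR_BGR2HSV)
    near=(np.hypot(P[...,0]-470,P[...,1]-285)<90)&(P[...,2]<230)&(d>0)
    red=near&(P[...,2]>70)&(hsv[...,1]>150)&((hsv[...,0]<6)|(hsv[...,0]>172))
    q=P[red];w,V=np.linalg.eigh(np.cov(q.T));t=(q-q.mean(0))@V[:,2]
    print(n,'red',red.sum(),q.mean(0).round(1),'axis',V[:,2].round(3),'len',np.ptp(t).round(),'mid',(q.mean(0)+V[:,2]*(t.max()+t.min())/2).round(1),'z',q[:,2].min(),q[:,2].max())
    st=(np.hypot(P[...,0]-520,P[...,1]-313)<90)&(d>0)&(hsv[...,1]<60)&(P[...,2]>14)&(P[...,2]<140)
    q=P[st];print('steel',len(q),q[np.argsort(q[:,2])][::max(1,len(q)//8)].round(0).tolist())
    l=np.stack([(P-e)@ex,(P-e)@ey,P[...,2]],-1)
    m=(d>0)&(abs(l[...,1])<135)&(l[...,0]>20)&(l[...,0]<255)&(l[...,2]>80)&(l[...,2]<94)
    q=l[m];print('rim',len(q),q[:,2].mean());H,_,_=np.histogram2d(q[:,0],q[:,1],bins=[np.arange(20,260,10),np.arange(-140,141,20)]);print(H.astype(int))
    for lo,hi in((40,95),):
        s=q[(q[:,0]>lo)&(q[:,0]<hi)&(abs(q[:,1])<75)]
        if len(s)>5: 
            print('front',len(s),np.polyfit(s[:,1],s[:,0],1),s[:,0].min(),s[:,0].max())
    s=q; print('y range',np.percentile(s[:,1],[1,5,95,99]))
E
python3 m2.py
```

```text
top red 136 [464.1 279.6 168.1] axis [-0.672 -0.355  0.65 ] len 81.0 mid [469.1 282.2 163.2] z 126.9346508361341 191.41507422216205
steel 67 [[569.0, 310.0, 15.0], [564.0, 320.0, 27.0], [549.0, 343.0, 34.0], [559.0, 333.0, 53.0], [544.0, 329.0, 66.0], [532.0, 322.0, 82.0], [525.0, 317.0, 91.0], [514.0, 310.0, 105.0], [501.0, 303.0, 120.0]]
rim 214 86.68552187155396
[[ 0  0  0  0  0  0  0  0  0  0  0  0  0  0]
 [ 0  0  0  0  0  0  0  0  0  0  0  0  0  0]
 [ 0  0  0  0  0  0  0  0  0  0  0  0  0  0]
 [ 0  0  0  0  0  0  0  0  0  0  0  0  0  0]
 [ 0  0  0  0  0  0  0  0  0  0  0  0  0  0]
 [ 0  1 13 17 14 13 12 11  8 10  9  0  0  0]
 [ 0  2  3  0  0  0  0  0  0  0  5  0  0  0]
 [ 0  3  3  0  0  0  0  0  0  0  6  0  0  0]
 [ 0  1  4  0  0  0  0  0  0  0  7  0  0  0]
 [ 0  0  5  0  0  0  0  0  0  0  6  0  0  0]
 [ 0  1  0  0  0  0  0  0  0  0  2  0  0  0]
 [ 0  0  0  0  0  0  0  0  0  0  0  0  0  0]
 [ 0  0  0  0  0  0  0  0  0  0  0  0  0  0]
 [ 0  0  1  0  0  0  0  0  0  0  0  0  0  0]
 [ 0  0  6  0  0  0  0  0  0  0  6  0  0  0]
 [ 0  0  6  0  0  0  0  0  0  0  5  0  0  0]
 [ 0  0  5  
[... 1218 characters left out ...]
 0]
 [ 0  3  4  0  0  0  0  0  0  0  3  0  0  0]
 [ 0  3  5  0  0  0  0  0  0  0  3  0  0  0]
 [ 0  4  0  0  0  0  0  0  0  0  1  0  0  0]
 [ 0  0  0  0  0  0  0  0  0  0  0  0  0  0]
 [ 0  0  0  0  0  0  0  0  0  0  0  0  0  0]
 [ 0  0  0  0  0  0  0  0  0  0  0  0  0  0]
 [ 0  1  3  0  0  0  0  0  0  0  3  0  0  0]
 [ 0  3  6  0  0  0  0  0  0  0  8  0  0  0]
 [ 0  2  9  0  0  0  0  0  0  0  9  0  0  0]
 [ 0  1  7  0  0  0  0  0  0  0  7  0  0  0]
 [ 0  2  5  0  0  0  0  0  0  0  9  1  0  0]
 [ 0  1 10  5  3  2  6  8 11 11 16  0  0  0]
 [ 0  1 12 11 11 15 15 12  8  5  8  1  0  0]
 [ 0  0  0  0  0  0  0  0  0  0  0  0  0  0]]
y range [-102.51971876 -101.0018511    78.57330971   79.74150888]
```

```bash
cat >> h.py <<'E'
AL=np.radians(45); GO=18.
def hookR(az,b):
    az,b=np.radians([az,b]);f=np.array([np.cos(az),np.sin(az),0]);u=np.array([0,0,1.])
    hz=-f*np.cos(b)+u*np.sin(b);hx=f*np.sin(b)+u*np.cos(b);return np.stack([hx,np.cross(hz,hx),hz],1)
def tool(Hc,az,b):   # handle centre -> tcp,R
    H=hookR(az,b);z=-(H[:,2]*np.cos(AL)+H[:,0]*np.sin(AL));y=H[:,1]
    return np.array(Hc)+GO*z,np.stack([np.cross(y,z),y,z],1)
def go(Hc,az,b,up=0):
    s=r.sense();R0=R.from_euler('xyz',s['tcp_rot'],degrees=True).as_matrix()
    t,Rt=tool(Hc,az,b);rv=R.from_matrix(R0.T@Rt).as_rotvec()
    print('shift',(R0.T@(t-s['tool_pos'])).round(1).tolist(),'turn',rv.round(3).tolist(),'deg',np.degrees(np.linalg.norm(rv)).round(1),'tcp',t.round(1).tolist())
e=np.array([602,80.5,0]);S=np.radians(-5.45)
ex=np.array([np.cos(S),np.sin(S),0]);ey=np.array([-ex[1],ex[0],0])
def sh(x,y,z): return e+ex*x+ey*y+np.array([0,0,z])
E
python3 - <<'E'
from h import *
d=np.load('top.npz')['d'];P=pts('top',d);q=P[(d>0)&(P[...,2]>120)&(P[...,2]<700)]
for t in np.linspace(0,1,9):
    c=np.array([268,537])+t*np.array([195,-258]);n=q[np.hypot(*(q[:,:2]-c).T)<60];print(t,len(n),np.percentile(n[:,2],[2,50,98]).round() if len(n) else '')
go([463.3,279.5,255],29.7,45)
E
```

```text
0.0 1848 [128. 222. 466.]
0.125 2152 [128. 308. 590.]
0.25 1295 [128. 437. 627.]
0.375 350 [551. 578. 625.]
0.5 0 
0.625 0 
0.75 0 
0.875 162 [136. 172. 190.]
1.0 166 [135. 170. 190.]
shift [-289.8, -142.6, -6.5] turn [-0.001, -0.001, -0.981] deg 56.2 tcp [463.3, 279.5, 237.0]
```

>>> {"fn": "jog_arm", "kwargs": {"rows": [[[0,0,-45],[0,0,0]],[[-60,-30,-45],[0,0,-0.12]],[[-100,-50,-45],[0,0,-0.27]],[[-140,-70,-40],[0,0,-0.42]],[[-180,-90,-30],[0,0,-0.57]],[[-220,-110,-20],[0,0,-0.72]],[[-260,-128,-10],[0,0,-0.87]],[[-289.8,-142.6,-6.5],[0,0,-0.981]],[[-289.8,-142.6,-6.5],[0,0,-0.981]],[[-289.8,-142.6,-6.5],[0,0,-0.981]]], "grip": 85, "force": 60}}

```text
time: 1.1
tool_pos: [463.9, 278.4, 236.9]
tcp_rot: [180.0, -0.1, -150.5]
ft_force: [-0.2, 0.6, -0.6]
finger_gap: 85.0
grip_force: 0.0
```

```bash
python3 - <<'E'
from h import *
print(r.sense()['tool_pos'],r.sense()['joint_pos'].round(1));go([463.3,279.5,155],29.7,45)
E
```

```text
[463.88766787 278.43000976 236.89885312] [ 25.5  -1.7  94.2   0.   87.6 -94. ]
shift [-0.2, 1.2, 99.9] turn [0.0, -0.002, -0.003] deg 0.2 tcp [463.3, 279.5, 137.0]
```

>>> {"fn": "jog_arm", "kwargs": {"rows": [[[0,1,15],[0,0,0]],[[0,1,30],[0,0,0]],[[0,1,45],[0,0,0]],[[0,1,60],[0,0,0]],[[0,1,75],[0,0,0]],[[0,1,88],[0,0,0]],[[0,1,97],[0,0,0]],[[0,1,100],[0,0,0]],[[0,1,100],[0,0,0]]]}}

```text
time: 2.0
tool_pos: [462.9, 280.7, 137.4]
tcp_rot: [180.0, -0.0, -150.3]
ft_force: [-0.9, 0.1, 0.4]
finger_gap: 85.0
grip_force: 0.0
```

>>> {"fn": "jog_arm", "kwargs": {"rows": [[[0,0,0],[0,0,0]],[[0,0,0],[0,0,0]],[[0,0,0],[0,0,0]],[[0,0,0],[0,0,0]],[[0,0,0],[0,0,0]],[[0,0,0],[0,0,0]],[[0,0,0],[0,0,0]],[[0,0,0],[0,0,0]]], "grip": 5, "force": 80}}

```text
time: 2.8
tool_pos: [463.2, 280.8, 138.0]
tcp_rot: [-180.0, 0.0, -150.3]
ft_force: [0.8, -0.3, 0.6]
finger_gap: 17.1
grip_force: 78.5
```

>>> {"fn": "jog_arm", "kwargs": {"rows": [[[0,0,-8],[0,0,0]],[[0,0,-20],[0,0,0]],[[0,0,-35],[0,0,0]],[[0,0,-55],[0,0,0]],[[0,0,-75],[0,0,0]],[[0,0,-95],[0,0,0]],[[0,0,-110],[0,0,0]],[[0,0,-120],[0,0,0]],[[0,0,-120],[0,0,0]],[[0,0,-120],[0,0,0]]]}}

```text
time: 3.8
tool_pos: [462.8, 280.7, 257.3]
tcp_rot: [180.0, -0.0, -150.3]
ft_force: [0.1, -0.2, -1.4]
finger_gap: 17.1
grip_force: 78.4
```

```bash
python3 - <<'E'
from h import *
s=r.sense();print(s['tool_pos'].round(1),s['ft_force'].round(1),s['finger_gap'])
for n in('top','scene'):
    p,d=snap(n);P=pts(n,d);c=r.camera_params(n);T=np.array(c['pose'])
    def px(w):
        q=T[:3,:3].T@(np.array(w)-T[:3,3]);return (c['fx']*q[0]/q[2]+c['cx'],c['fy']*q[1]/q[2]+c['cy'])
    H=hookR(29.7,45);tc=s['tool_pos']+[0,0,GO]
    b=tc+H@[0,0,-164];t=tc+H@[-28,0,-174]
    u,v=px(b);k=int(u)-60,int(v)-60
    i=cv2.resize(p[k[1]:k[1]+110,k[0]:k[0]+110],(550,550),interpolation=cv2.INTER_CUBIC)
    for w,col in((b,(0,255,0)),(t,(255,0,255)),(tc+H@[0,0,-60],(255,255,0))):
        a=px(w);cv2.circle(i,(int((a[0]-k[0]+.5)*5),int((a[1]-k[1]+.5)*5)),4,col,1)
    cv2.imwrite(f'pics/l_{n}.png',i);globals()['i'+n]=i
cv2.imwrite('pics/lift.png',cv2.resize(np.hstack([itop,iscene]),(800,400)))
E
```

```text
[462.8 280.7 257.3] [ 0.1 -0.2 -1.4] 17.079359895943824
```

View pics/lift.png

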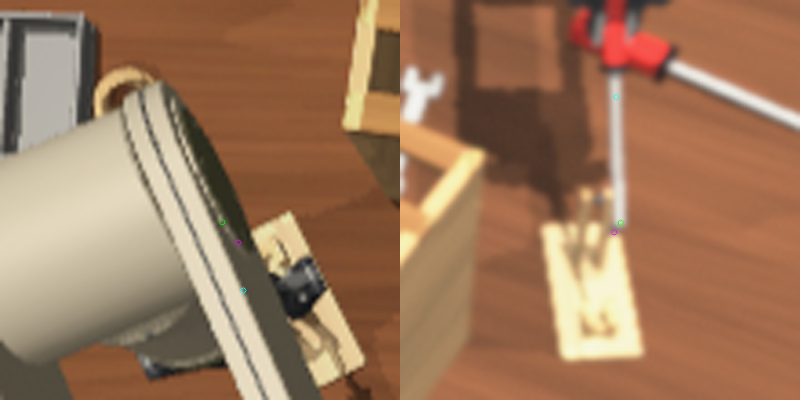

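The hook is held as planned: in the scene half, the shank ends at (620,225), on the predicted bend marker.

```bash
cat >> h.py <<'E'
def bend(x,y,z,az=-5.45,b=22): go(sh(x,y,z)+164*hookR(az,b)[:,2],az,b)
E
python3 - <<'E'
from h import *
bend(-30,-11,132)
E
```

```text
shift [127.1, -151.1, 79.9] turn [0.123, -0.391, 0.605] deg 41.9 tcp [426.7, 86.2, 176.9]
```

>>> {"fn": "jog_arm", "kwargs": {"rows": [[[13,-15,4],[0.012,-0.039,0.06]],[[28,-33,8],[0.027,-0.086,0.133]],[[44,-53,14],[0.043,-0.137,0.212]],[[61,-73,22],[0.059,-0.188,0.29]],[[79,-94,34],[0.076,-0.242,0.375]],[[95,-113,48],[0.092,-0.293,0.454]],[[110,-131,62],[0.107,-0.34,0.527]],[[121,-144,73],[0.117,-0.372,0.576]],[[127,-151,80],[0.123,-0.391,0.605]],[[127,-151,80],[0.123,-0.391,0.605]]]}}

```text
time: 4.9
tool_pos: [425.7, 85.7, 174.9]
tcp_rot: [-180.0, 22.9, 174.5]
ft_force: [0.5, 0.7, -0.7]
finger_gap: 16.8
grip_force: 78.5
```

```bash
python3 - <<'E'
from h import *
s=r.sense();print(s['joint_pos'].round(1),s['ft_force'].round(1))
bend(-30,-11,132);bend(94,-11,132)
E
```

```text
[  9.5 -43.7 135.   -6.3  66.6 -73.6] [ 0.5  0.7 -0.7]
shift [-1.7, 0.5, -1.4] turn [-0.001, -0.001, -0.001] deg 0.1 tcp [426.7, 86.2, 176.9]
shift [-115.9, 0.7, 46.9] turn [-0.001, -0.001, -0.001] deg 0.1 tcp [550.2, 74.4, 176.9]
```

>>> {"fn": "jog_arm", "kwargs": {"rows": [[[-8,0,2],[0,0,0]],[[-20,0,7],[0,0,0]],[[-35,0,13],[0,0,0]],[[-50,1,19],[0,0,0]],[[-66,1,26],[0,0,0]],[[-82,1,33],[0,0,0]],[[-97,1,39],[0,0,0]],[[-109,1,44],[0,0,0]],[[-116,1,47],[0,0,0]],[[-116,1,47],[0,0,0]]]}}

```text
time: 5.9
tool_pos: [552.7, 76.1, 179.8]
tcp_rot: [180.0, 23.1, 174.6]
ft_force: [-0.8, 0.1, -1.3]
finger_gap: 17.3
grip_force: 78.5
```

```bash
python3 - <<'E'
from h import *
s=r.sense();print(s['ft_force'].round(1));bend(94,-11,97)
for n in('top','scene'):
    p,d=snap(n)
    i=p[30:165,170:320] if n=='top' else p[170:330,130:290]
    globals()['i'+n]=cv2.resize(i,(400,400),interpolation=cv2.INTER_CUBIC)
cv2.imwrite('pics/ins.png',np.hstack([itop,iscene]))
E
```

```text
[-0.8  0.1 -1.3]
shift [17.0, -1.9, 34.0] turn [0.001, 0.001, 0.0] deg 0.1 tcp [550.2, 74.4, 141.9]
```

View pics/ins.png

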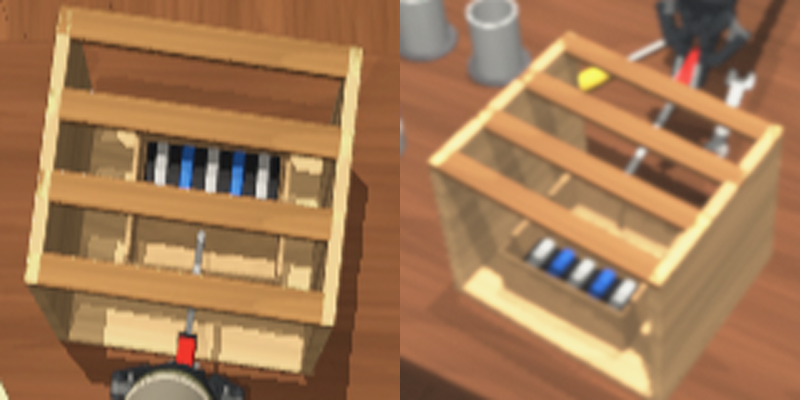

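In the top half, the prong bend is at (200,232), beyond the carton's front wall and below the slat gap. I'll check numerically that it's past the rim.

```bash
python3 - <<'E'
from h import *
z=np.load('top.npz');d=z['d'];P=pts('top',d);l=np.stack([(P-e)@ex,(P-e)@ey,P[...,2]],-1)
m=(d>0)&(abs(l[...,1])<130)&(l[...,0]>20)&(l[...,0]<250)
a=l[m&(l[...,2]>80)&(l[...,2]<92)&(l[...,0]<90)&(abs(l[...,1]+11)<75)];print('rim',len(a),a[:,0].min(),np.median(a[:,0]),a[:,0].max(),np.polyfit(a[:,1],a[:,0],1))
b=l[m&(l[...,2]>100)&(l[...,2]<200)&(abs(l[...,1]+11)<30)];b=b[np.argsort(b[:,0])];print(b[::max(1,len(b)//15)].round(0).tolist(),b[-3:].round(1).tolist())
E
```

```text
rim 78 71.75101414451868 75.08180793080973 79.12605442696385 [-1.17853758e-02  7.48901208e+01]
[[53.0, -9.0, 160.0], [56.0, -11.0, 153.0], [57.0, -8.0, 156.0], [61.0, -8.0, 154.0], [61.0, -11.0, 153.0], [65.0, -10.0, 152.0], [69.0, -7.0, 144.0], [70.0, -10.0, 152.0], [72.0, -6.0, 146.0], [75.0, -6.0, 145.0], [78.0, -6.0, 145.0], [80.0, -11.0, 141.0], [82.0, -5.0, 142.0], [83.0, -8.0, 149.0], [88.0, -7.0, 142.0], [91.0, -7.0, 142.0], [94.0, -12.0, 134.0], [95.0, -12.0, 120.0], [96.0, -12.0, 109.0], [97.0, -6.0, 140.0], [98.0, -12.0, 140.0]] [[97.4, -9.0, 141.2], [98.3, -11.8, 139.6], [102.5, -8.3, 134.1]]
```

>>> {"fn": "jog_arm", "kwargs": {"rows": [[[2,-1,5],[0,0,0]],[[5,-1,11],[0,0,0]],[[8,-2,18],[0,0,0]],[[11,-2,25],[0,0,0]],[[13,-2,31],[0,0,0]],[[15,-2,35],[0,0,0]],[[15,-2,35],[0,0,0]],[[15,-2,35],[0,0,0]]]}}

```text
time: 6.8
tool_pos: [551.9, 73.9, 142.0]
tcp_rot: [180.0, 23.1, 174.5]
ft_force: [0.0, 0.3, -1.3]
finger_gap: 16.8
grip_force: 78.5
```

```bash
python3 - <<'E'
from h import *
s=r.sense();print(s['ft_force'].round(1),s['joint_pos'].round(1));bend(96,-11,97);bend(82,-11,97);bend(30,-11,97)
E
```

```text
[ 0.   0.3 -1.3] [  5.  -16.8 120.8  -5.   53.3 -77.3]
shift [-0.1, 0.4, 0.2] turn [0.001, 0.002, -0.0] deg 0.1 tcp [552.2, 74.2, 141.9]
shift [12.8, 0.4, -5.3] turn [0.001, 0.002, -0.0] deg 0.1 tcp [538.2, 75.5, 141.9]
shift [60.6, 0.4, -25.7] turn [0.001, 0.002, -0.0] deg 0.1 tcp [486.5, 80.5, 141.9]
```

>>> {"fn": "jog_arm", "kwargs": {"rows": [[[5,0,-2],[0,0,0]],[[10,0,-4],[0,0,0]],[[14,0,-6],[0,0,0]],[[20,0,-8],[0,0,0]],[[27,0,-11],[0,0,0]],[[34,0,-14],[0,0,0]],[[41,0,-17],[0,0,0]],[[48,0,-20],[0,0,0]],[[55,0,-23],[0,0,0]],[[61,0,-26],[0,0,0]]]}}

```text
time: 7.8
tool_pos: [485.3, 80.2, 142.1]
tcp_rot: [179.9, 23.1, 174.5]
ft_force: [1.8, 0.0, -0.9]
finger_gap: 17.2
grip_force: 78.3
```

```bash
cat > rim.py <<'E'
from h import *
s=r.sense();print(s['ft_force'].round(1),s['joint_pos'].round(1),s['finger_gap'])
p,d=snap('top');P=pts('top',d);l=np.stack([(P-e)@ex,(P-e)@ey,P[...,2]],-1)
m=(d>0)&(abs(l[...,1])<138)&(l[...,2]>80)&(l[...,2]<93)&(l[...,0]>-10)&(l[...,0]<180);q=l[m]
f=q[(q[:,0]<90)&(abs(q[:,1]+11)<78)]
H,b=np.histogram(q[:,0],bins=np.arange(-10,190,5));print(dict(zip(b[:-1].tolist(),H.tolist())))
# side walls: lines x->y
for sgn,nm in((1,'L'),(-1,'R')):
    w=q[(sgn*(q[:,1]+11)>80)]
    if len(w)>6: k=np.polyfit(w[:,0],w[:,1],1);print(nm,len(w),k.round(4),'yaw',np.degrees(np.arctan(k[0])).round(2),w[:,0].min(),w[:,0].max())
for w in (f,):
    if len(w)>10:
        for _ in range(3):
            k=np.polyfit(w[:,1],w[:,0],1);rs=abs(w[:,0]-np.polyval(k,w[:,1]));w=w[rs<5]
        print('front mid',np.polyval(k,-11).round(1),'slope deg',np.degrees(np.arctan(k[0])).round(2),len(w),w[:,0].min(),w[:,0].max(),'y',w[:,1].min(),w[:,1].max())
bd=l[(d>0)&(l[...,2]>235)&(l[...,2]<246)&(abs(l[...,0])<20)&(abs(l[...,1])<120)]
o=[];ys=np.arange(-110,111,20)
for y in ys:
    t=bd[abs(bd[:,1]-y)<10];o.append(t[:,0].min() if len(t) else np.nan)
print('roof front',np.round(o,1))
bd=l[(d>0)&(l[...,2]>8)&(l[...,2]<16)&(l[...,0]<40)&(l[...,0]>-20)]
print('board front',[np.round(bd[abs(bd[:,1]-y)<10][:,0].min(),1) for y in ys if (abs(bd[:,1]-y)<10).any()])
E
python3 rim.py; python3 -c "
from h import *
bend(30,-11,97);bend(11,-11,97)"
```

```text
[ 1.8  0.  -0.9] [  7.  -29.4 130.   -5.7  56.9 -75.4] 17.15024695720818
{-10: 0, -5: 0, 0: 0, 5: 0, 10: 0, 15: 5, 20: 84, 25: 40, 30: 6, 35: 0, 40: 0, 45: 0, 50: 0, 55: 0, 60: 0, 65: 0, 70: 5, 75: 6, 80: 6, 85: 6, 90: 4, 95: 7, 100: 6, 105: 6, 110: 6, 115: 6, 120: 3, 125: 0, 130: 0, 135: 0, 140: 0, 145: 0, 150: 0, 155: 2, 160: 5, 165: 7, 170: 15, 175: 96, 180: 0}
L 64 [1.22000e-02 7.47828e+01] yaw 0.7 18.653374407466927 177.94247651503042
R 54 [ 9.20000e-03 -9.82843e+01] yaw 0.53 23.339502618931498 178.9255561264549
front mid 23.5 slope deg -1.29 107 19.41972619197147 27.892796816487817 y -88.33198687022038 66.85788019659742
roof front [1.  0.4 0.2 1.1 0.2 0.7 1.  0.9 1.2 1.2 0.5 0.8]
board front [np.float64(0.3), np.float64(2.7), np.float64(1.1), np.float64(0.2), np.float64(1.2), np.float64(0.3), np.float64(0.4), np.float64(1.2), np.float64(1.0), np.float64(1.2), np.float64(1.2), np.float64(0.1)]
shift [-1.8, 0.3, 0.7] turn [0.001, 0.001, -0.0] deg 0.1 tcp [486.5, 80.5, 141.9]
shift [15.7, 0.3, -6.8] turn [0.001, 0.001, -0.0] deg 0.1 tcp [467.5, 82.3, 141.9]
```

>>> {"fn": "jog_arm", "kwargs": {"rows": [[[-3,0,1],[0,0,0]],[[-4,-3,2],[0,0,0]],[[-4,-6,2],[0,0,0]],[[0,-6,0],[0,0,0]],[[3,-6,-1],[0,0,0]],[[6,-6,-3],[0,0,0]],[[9,-6,-4],[0,0,0]],[[12,-6,-5],[0,0,0]],[[13,-6,-5.5],[0,0,0]],[[13,-6,-5.5],[0,0,0]]]}}

```text
time: 8.85
tool_pos: [471.2, 75.6, 142.1]
tcp_rot: [179.9, 23.1, 174.5]
ft_force: [0.2, 0.7, -1.4]
finger_gap: 17.2
grip_force: 78.5
```

```bash
python3 rim.py; python3 -c "
from h import *
bend(10,-11,97)"
```

```text
[ 0.2  0.7 -1.4] [  6.5 -32.7 132.1  -5.4  58.  -76.1] 17.16432601612645
{-10: 0, -5: 0, 0: 0, 5: 64, 10: 55, 15: 6, 20: 7, 25: 7, 30: 4, 35: 2, 40: 0, 45: 0, 50: 0, 55: 0, 60: 0, 65: 0, 70: 4, 75: 7, 80: 7, 85: 6, 90: 4, 95: 5, 100: 7, 105: 7, 110: 5, 115: 6, 120: 2, 125: 0, 130: 0, 135: 0, 140: 0, 145: 0, 150: 0, 155: 1, 160: 85, 165: 52, 170: 0, 175: 0, 180: 0}
L 64 [4.10000e-03 7.54443e+01] yaw 0.24 6.770029755411997 166.32319129604315
R 58 [ 7.50000e-03 -9.82388e+01] yaw 0.43 8.312644156983124 167.21827438911887
front mid 9.6 slope deg -0.58 97 6.374414973748681 13.469058143226055 y -86.63386195105726 65.68708698848927
roof front [0.6 0.7 0.3 1.  0.5 0.2 1.  0.2 0.9 1.6 1.1 1. ]
board front [np.float64(1.0), np.float64(-13.6), np.float64(0.1), np.float64(0.6), np.float64(0.5), np.float64(0.6), np.float64(1.1), np.float64(1.0), np.float64(0.8), np.float64(-12.8), np.float64(0.6), np.float64(1.5)]
shift [4.9, 6.3, -1.9] turn [0.001, 0.002, -0.0] deg 0.1 tcp [466.5, 82.4, 141.9]
```

>>> {"fn": "jog_arm", "kwargs": {"rows": [[[2,0,-1],[0,0,0]],[[4,0,-1.7],[0,0,0]],[[5.5,0,-2.4],[0,0,0]],[[6.3,0,-2.7],[0,0,0]],[[6.3,0,-2.7],[0,0,0]],[[6.3,0,-2.7],[0,0,0]]]}}

```text
time: 9.5
tool_pos: [464.4, 76.2, 142.0]
tcp_rot: [180.0, 23.1, 174.5]
ft_force: [-0.3, -0.7, -0.5]
finger_gap: 16.6
grip_force: 78.4
```

```bash
cat >> rim.py <<'E'
print('rim front',np.round([f[abs(f[:,1]-y)<10][:,0].min() if (abs(f[:,1]-y)<10).any() else np.nan for y in ys],1))
E
python3 rim.py
```

```text
[-0.3 -0.7 -0.5] [  6.7 -34.2 133.   -5.5  58.6 -75.9] 16.601557086630777
{-10: 0, -5: 2, 0: 105, 5: 18, 10: 7, 15: 7, 20: 6, 25: 7, 30: 5, 35: 1, 40: 0, 45: 0, 50: 0, 55: 0, 60: 0, 65: 0, 70: 4, 75: 6, 80: 7, 85: 5, 90: 5, 95: 6, 100: 6, 105: 6, 110: 6, 115: 4, 120: 3, 125: 0, 130: 0, 135: 0, 140: 0, 145: 0, 150: 0, 155: 7, 160: 18, 165: 0, 170: 0, 175: 0, 180: 0}
L 58 [7.8000e-03 7.5262e+01] yaw 0.45 0.5891139130750623 160.92710123014152
R 52 [ 7.60000e-03 -9.87092e+01] yaw 0.44 1.3327637033005826 160.41678847947034
front mid 2.7 slope deg -0.51 107 -0.33096301088127617 6.607328899370212 y -87.37457932578357 64.87205099120301
roof front [1.  0.8 0.8 0.3 0.7 0.9 0.5 1.3 0.4 0.5 1.9 0.8]
board front [np.float64(0.5), np.float64(0.9), np.float64(0.4), np.float64(1.1), np.float64(0.8), np.float64(0.7), np.float64(0.6), np.float64(0.6), np.float64(26.3), np.float64(1.0), np.float64(1.3), np.float64(0.5)]
rim front [ nan  0.8  0.7  0.4  0.8  0.5  0.2 -0.3  0.2 -0.1  nan  nan]
```

>>> {"fn": "jog_arm", "kwargs": {"rows": [[[-4,0,1.6],[0,0,0]],[[-5.5,0,2.3],[0,0,0]],[[-7.5,0,-2.3],[0,0,0]],[[-11.5,0,-11.5],[0,0,0]],[[-16,0,-23],[0,0,0]],[[-21,0,-34],[0,0,0]],[[-21,0,-34.5],[0,0,0]],[[-21,0,-34.5],[0,0,0]]]}}

```text
time: 10.35
tool_pos: [470.6, 75.7, 182.9]
tcp_rot: [179.9, 23.2, 174.5]
ft_force: [0.8, -1.2, -0.6]
finger_gap: 17.1
grip_force: 78.4
```

>>> {"fn": "jog_arm", "kwargs": {"rows": [[[4,0,-2],[0,0,0]],[[10,0,-4],[0,0,0]],[[17,0,-7],[0,0,0]],[[24,0,-10],[0,0,0]],[[31,0,-13],[0,0,0]],[[38,0,-16],[0,0,0]],[[42,0,-18],[0,0,0]],[[42,0,-18],[0,0,0]]]}}

```text
time: 11.15
tool_pos: [424.4, 80.1, 182.3]
tcp_rot: [179.9, 23.2, 174.5]
ft_force: [0.1, -0.5, -1.2]
finger_gap: 17.4
grip_force: 78.4
```

```bash
python3 rim.py; python3 - <<'E'
from h import *
s=r.sense();print(s['joint_pos'].round(1))
# refine cup from first pictures would need them; use current top
for n in('top','scene'):
    if n=='scene': snap(n)
    z=np.load(n+'.npz');p,d=z['p'],z['d'];P=pts(n,d)
    m=(d>0)&(np.hypot(P[...,0]-480,P[...,1]+277)<50)&(P[...,2]>105)&(P[...,2]<116);q=P[m]
    from scipy.optimize import least_squares
    f=least_squares(lambda c:np.hypot(q[:,0]-c[0],q[:,1]-c[1])-34,[480,-277],loss='soft_l1');print(n,len(q),f.x.round(1),q[:,2].mean())
    m=(d>0)&(np.hypot(P[...,0]-f.x[0],P[...,1]-f.x[1])<25)&(P[...,2]<60);print('floor',np.median(P[m][:,2]) if m.any() else None)
E
```

```text
[ 0.1 -0.5 -1.2] [  8.4 -45.1 135.   -5.8  67.6 -75. ] 17.404930814630973
{-10: 0, -5: 2, 0: 103, 5: 21, 10: 6, 15: 6, 20: 7, 25: 7, 30: 5, 35: 1, 40: 0, 45: 0, 50: 0, 55: 0, 60: 0, 65: 0, 70: 4, 75: 7, 80: 6, 85: 5, 90: 4, 95: 5, 100: 8, 105: 5, 110: 7, 115: 3, 120: 2, 125: 0, 130: 0, 135: 0, 140: 0, 145: 0, 150: 0, 155: 13, 160: 12, 165: 0, 170: 0, 175: 0, 180: 0}
L 59 [9.10000e-03 7.51496e+01] yaw 0.52 -0.7814458046671838 160.5221578281894
R 49 [ 8.60000e-03 -9.88019e+01] yaw 0.49 0.9167287043298985 159.53731368843512
front mid 2.9 slope deg -0.31 106 -0.07050399639129423 6.777636016544946 y -87.44524735800536 64.93111665253659
roof front [0.5 0.7 0.5 0.7 0.6 0.9 1.  0.4 1.  0.7 0.9 1.2]
board front [np.float64(0.6), np.float64(1.9), np.float64(0.7), np.float64(1.1), np.float64(0.7), np.float64(0.2), np.float64(21.2), np.float64(0.6), np.float64(0.7), np.float64(1.1), np.float64(1.0), np.float64(1.3)]
rim front [ nan  0.8  1.3  0.7  0.1  0.7  0.3 -0.1  0.3  2.3  nan  nan]
[  8.4 -45.  135.   -5.8  67.5 -75. ]
top 113 [ 480.4 -277.1] 109.62980415945584
floor 5.640099000809869
scene 86 [ 482. -279.] 109.74582626154928
floor None
```

```bash
python3 - <<'E'
from h import *
go([420,-200,330],-30,45)
E
```

```text
shift [-71.1, -279.1, -110.9] turn [0.088, 0.398, 0.423] deg 33.6 tcp [420.0, -200.0, 312.0]
```

>>> {"fn": "jog_arm", "kwargs": {"rows": [[[-6,-18,-12],[0,0,0]],[[-14,-45,-26],[0.005,0.02,0.02]],[[-22,-80,-40],[0.015,0.07,0.07]],[[-30,-115,-54],[0.03,0.14,0.14]],[[-40,-150,-68],[0.045,0.2,0.21]],[[-48,-185,-82],[0.06,0.27,0.28]],[[-56,-220,-92],[0.07,0.32,0.34]],[[-64,-250,-102],[0.08,0.36,0.39]],[[-69,-270,-108],[0.086,0.39,0.415]],[[-71,-279,-111],[0.088,0.398,0.423]]]}}

```text
time: 12.25
tool_pos: [420.3, -202.3, 311.9]
tcp_rot: [-179.9, -0.1, 149.8]
ft_force: [-0.3, 1.1, -1.2]
finger_gap: 17.0
grip_force: 78.6
```

```bash
cat >> h.py <<'E'
C=np.array([481,-278,0.])
def cup(s,z,az=-30,y=0):
    H=hookR(az,90);go(C+H[:,0]*s+H[:,1]*y+[0,0,z],az,90)
E
python3 - <<'E'
from h import *
s=r.sense();print(s['joint_pos'].round(1));cup(20,315)
E
```

```text
[-31.9 -14.5  98.   -0.1  96.6 -91.7]
shift [-97.8, -34.9, 9.5] turn [0.0, 0.784, -0.004] deg 44.9 tcp [487.3, -281.6, 302.3]
```

>>> {"fn": "jog_arm", "kwargs": {"rows": [[[-10,-3.5,0],[0,0.08,0]],[[-22,-8,1],[0,0.176,0]],[[-34,-12,2],[0,0.27,0]],[[-46,-16,3],[0,0.37,0]],[[-58,-21,5],[0,0.47,0]],[[-70,-25,6],[0,0.56,0]],[[-82,-30,8],[0,0.66,0]],[[-92,-33,9],[0,0.74,0]],[[-98,-35,9.5],[0,0.784,-0.004]],[[-98,-35,9.5],[0,0.784,-0.004]]]}}

```text
time: 13.25
tool_pos: [487.5, -279.3, 297.9]
tcp_rot: [179.9, -45.3, 150.3]
ft_force: [-0.3, 0.6, -1.9]
finger_gap: 17.1
grip_force: 78.6
```

```bash
python3 - <<'E'
from h import *
s=r.sense();print(s['joint_pos'].round(1),s['ft_force'].round(1));cup(20,315);cup(20,250)
H=hookR(-30,90);R0=R.from_euler('xyz',s['tcp_rot'],degrees=True).as_matrix();tc=s['tool_pos']-R0[:,2]*GO
ims=[]
for n in('top','scene'):
    p,d=snap(n);P=pts(n,d);c=r.camera_params(n);T=np.array(c['pose'])
    def px(w):
        q=T[:3,:3].T@(np.array(w)-T[:3,3]);return (c['fx']*q[0]/q[2]+c['cx'],c['fy']*q[1]/q[2]+c['cy'])
    u,v=px([490,-280,130]);k=int(u)-50,int(v)-50
    i=cv2.resize(p[k[1]:k[1]+100,k[0]:k[0]+100],(400,400),interpolation=cv2.INTER_CUBIC)
    for w,col in((tc+H@[0,0,-164],(0,255,0)),(tc+H@[-28,0,-174],(255,0,255)),(tc+H@[0,0,-60],(255,255,0)),([481,-278,110],(0,0,255))):
        a=px(w);cv2.circle(i,(int((a[0]-k[0]+.5)*4),int((a[1]-k[1]+.5)*4)),4,col,1)
    ims.append(i)
cv2.imwrite('pics/cup.png',np.hstack(ims))
E
```

```text
[-33.4  45.5  40.5  -3.9 139.2 -95.5] [-0.3  0.6 -1.9]
shift [2.4, -2.1, -3.7] turn [-0.002, -0.005, 0.003] deg 0.4 tcp [487.3, -281.6, 302.3]
shift [-43.8, -2.2, 42.0] turn [-0.002, -0.005, 0.003] deg 0.4 tcp [487.3, -281.6, 237.3]
```

View pics/cup.png

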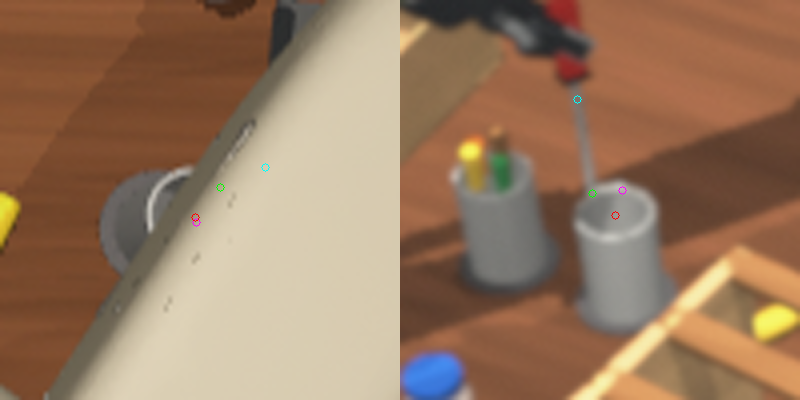

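Right half: the shank ends at (590,190), on the predicted bend marker; the cup rim is centred at (615,212). The alignment agrees, so I'm lowering.

>>> {"fn": "jog_arm", "kwargs": {"rows": [[[0,-2,-1],[0,-0.005,0]],[[0,-2,-1],[0,-0.005,0]],[[-5,-2,4],[0,-0.005,0]],[[-11,-2,10],[0,-0.005,0]],[[-18,-2,17],[0,-0.005,0]],[[-26,-2,25],[0,-0.005,0]],[[-34,-2,33],[0,-0.005,0]],[[-41,-2,39],[0,-0.005,0]],[[-44,-2,42],[0,-0.005,0]],[[-44,-2,42],[0,-0.005,0]]]}}

```text
time: 14.35
tool_pos: [487.2, -281.6, 240.4]
tcp_rot: [179.9, -44.8, 150.2]
ft_force: [-0.5, 0.2, -0.9]
finger_gap: 16.7
grip_force: 78.7
```

```bash
python3 - <<'E'
from h import *
s=r.sense();print(s['joint_pos'].round(1),s['ft_force'].round(1));cup(22,250);cup(22,192);cup(22,183)
E
```

```text
[-33.6  46.2  45.2  -3.6 133.3 -95.1] [-0.5  0.2 -0.9]
shift [-3.7, 0.0, 0.7] turn [-0.002, 0.004, 0.003] deg 0.3 tcp [489.0, -282.6, 237.3]
shift [-44.6, -0.0, 41.9] turn [-0.002, 0.004, 0.003] deg 0.3 tcp [489.0, -282.6, 179.3]
shift [-50.9, -0.0, 48.3] turn [-0.002, 0.004, 0.003] deg 0.3 tcp [489.0, -282.6, 170.3]
```

>>> {"fn": "jog_arm", "kwargs": {"rows": [[[-6,0,4],[0,0,0]],[[-12,0,10],[0,0,0]],[[-19,0,17],[0,0,0]],[[-26,0,24],[0,0,0]],[[-33,0,31],[0,0,0]],[[-39,0,36],[0,0,0]],[[-43,0,40],[0,0,0]],[[-45,0,42],[0,0,0]],[[-45,0,42],[0,0,0]],[[-45,0,42],[0,0,0]]]}}

```text
time: 15.35
tool_pos: [489.7, -283.0, 180.3]
tcp_rot: [180.0, -44.6, 150.2]
ft_force: [0.5, -0.5, -0.9]
finger_gap: 17.2
grip_force: 78.7
```

>>> {"fn": "jog_arm", "kwargs": {"rows": [[[-1.5,0,1.5],[0,0,0]],[[-3,0,3],[0,0,0]],[[-4,0,4],[0,0,0]],[[-4,0,4],[0,0,0]]]}}

```text
time: 15.75
tool_pos: [489.5, -282.9, 173.9]
tcp_rot: [179.9, -44.7, 150.2]
ft_force: [0.2, 0.1, -1.4]
finger_gap: 17.1
grip_force: 78.7
```

>>> {"fn": "jog_arm", "kwargs": {"rows": [[[-1,0,1],[0,0,0]],[[-2,0,2],[0,0,0]],[[-2,0,2],[0,0,0]]]}}

```text
time: 16.05
tool_pos: [489.7, -283.0, 171.9]
tcp_rot: [180.0, -44.7, 150.2]
ft_force: [1.1, 0.0, 2.3]
finger_gap: 16.9
grip_force: 79.2
```

>>> {"fn": "jog_arm", "kwargs": {"rows": [[[-1,0,1],[0,0,0]],[[-1,0,1],[0,0,0]]]}}

```text
time: 16.25
tool_pos: [489.8, -283.1, 171.6]
tcp_rot: [180.0, -44.6, 150.2]
ft_force: [0.5, -0.1, 8.2]
finger_gap: 17.3
grip_force: 79.8
```

>>> {"fn": "jog_arm", "kwargs": {"rows": [[[-1,0,-1],[0,0,0]],[[-2,0,-2],[0,0,0]],[[-2,0,-2],[0,0,0]]]}}

```text
time: 16.55
tool_pos: [491.6, -284.1, 171.3]
tcp_rot: [180.0, -44.8, 150.2]
ft_force: [-2.0, 1.6, 7.6]
finger_gap: 17.3
grip_force: 79.3
```

>>> {"fn": "jog_arm", "kwargs": {"rows": [[[0,0,0],[0,0,0]],[[0,0,0],[0,0,0]],[[0,0,0],[0,0,0]],[[0,0,0],[0,0,0]],[[0,0,0],[0,0,0]],[[0,0,0],[0,0,0]],[[0,0,0],[0,0,0]],[[0,0,0],[0,0,0]]], "grip": 60}}

```text
time: 17.35
tool_pos: [492.1, -284.4, 170.0]
tcp_rot: [179.9, -44.7, 150.2]
ft_force: [0.4, 0.5, 0.1]
finger_gap: 60.1
grip_force: 0.0
```

>>> {"fn": "jog_arm", "kwargs": {"rows": [[[0,0,-6],[0,0,0]],[[0,0,-15],[0,0,0]],[[0,0,-28],[0,0,0]],[[0,0,-44],[0,0,0]],[[0,0,-62],[0,0,0]],[[0,0,-80],[0,0,0]],[[0,0,-100],[0,0,0]],[[0,0,-115],[0,0,0]],[[0,0,-120],[0,0,0]],[[0,0,-120],[0,0,0]]]}}

```text
time: 18.35
tool_pos: [561.4, -324.2, 252.0]
tcp_rot: [179.9, -44.7, 150.2]
ft_force: [-0.2, -0.9, 0.6]
finger_gap: 60.5
grip_force: 0.0
```

```bash
python3 rim.py | tail -6; python3 - <<'E'
from h import *
p,d=snap('scene');P=pts('scene',d);hsv=cv2.cvtColor(p,cv2.COLOR_BGR2HSV)
m=(d>0)&(np.hypot(P[...,0]-495,P[...,1]+285)<70)&(P[...,2]>130)&(hsv[...,1]>150)&((hsv[...,0]<6)|(hsv[...,0]>172))
q=P[m];w,V=np.linalg.eigh(np.cov(q.T));v=V[:,2]*np.sign(V[2,2]);print(len(q),q.mean(0).round(1),v.round(3),'tilt',np.degrees(np.arccos(v[2])),q[:,2].min(),q[:,2].max())
i=np.hstack([cv2.resize(p,(512,384)),]);cv2.imwrite('pics/end.png',cv2.resize(p[60:330,60:420],(800,600),interpolation=cv2.INTER_CUBIC))
E
```

```text
L 57 [8.10000e-03 7.52205e+01] yaw 0.47 0.3599545085441492 160.34367281211703
R 52 [ 3.90000e-03 -9.84227e+01] yaw 0.22 1.1175505159668977 160.19097836466372
front mid 2.9 slope deg -0.49 104 -0.11768811879712208 7.133677572240716 y -87.30566346183957 65.27940080967599
roof front [0.2 0.8 0.5 0.6 0.3 0.8 0.4 0.9 0.8 0.8 0.9 0.7]
board front [np.float64(0.6), np.float64(0.4), np.float64(1.0), np.float64(0.3), np.float64(0.9), np.float64(0.3), np.float64(1.1), np.float64(0.8), np.float64(24.7), np.float64(1.0), np.float64(1.8), np.float64(1.6)]
rim front [ nan  1.7  0.7  0.9  0.8  0.4  1.2  0.1 -0.1  0.1  nan  nan]
121 [ 509.8 -287.4  193.7] [-0.021 -0.035  0.999] tilt 2.319062276417211 150.5311995540735 229.2535583510113
```

View pics/end.png

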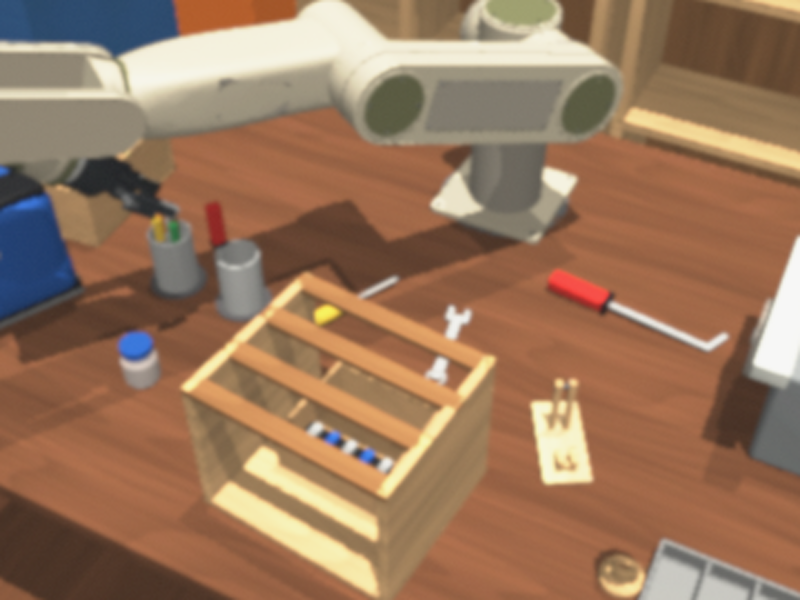

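The hook stands in the empty cup, with its red handle at (217,225). The carton is level with the shelf front, the other items look undisturbed, and the gripper is clear.

```bash
python3 -c "
from bench import r
print(r.sense()['ft_force'].round(1));print(r.hand_in())"
```

```text
[-0.1  0.4  0.9]
the job is handed in; nothing more can be done
None
```

The job is handed in at about 18 s: the carton's front is level with the shelf edge within about 1 mm and square to about 0.5°, and the hook stands prong down on the bottom of the empty cup, tilted about 2°, with the robot clear.

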